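# Stand the long flask from the crate on the balance

### The arm

A 6-joint arm with a two-finger parallel gripper is mounted at the origin on the work surface. World frame = base frame: x ahead of the robot, y to its left, z up, the work surface at z = 0. Lengths are in m, angles in rad, forces in N, time in s.
With the tool pointing down it reaches from about 0.375 to 0.825 m from the base axis. Payload 5.5 kg.
Tool frame: the origin (TCP) lies on the centre line of the jaws, within the pads' length; the fingertips stand finger_overhang ahead of it and the grasp point (between the pads) lies 2 mm behind it (finger_overhang is the distance from the TCP to the fingertips, in m); z points along the fingers, y is the line along which they close (so a half turn about z gives the same grasp; the last joint's range is limited). The gripper opens to 85 mm and grips with 20 to 120 N. Pads are 22 mm wide; open, the fingers measure 114 mm over their backs; the gripper's body (76 mm by 85 mm) begins 54 mm behind the grasp point. The pads swing forward as they close: fully open they stand 13 mm farther back than shut.
Start: joints at [1.112, 0.314, -0.047, 1.21, 0, 1.571], TCP at [0.266, 0.538, 0.248] pointing down, gripper open.
Joint ranges: [-2.67, 2.67], [-0.69, 1.73], [-1.03, 1.25], [-2.08, 2.16], [-1.42, 1.45], [-3.14, 3.14]. Speed limits (rad/s): [2.39, 2.39, 3.01, 3.14, 3.14, 3.14].

### API

Orientations are given as [roll, pitch, yaw] about the fixed x, y, z axes, in that order (R = Rz(yaw) Ry(pitch) Rx(roll)).
In Python, from rig import state, capture, job_done, finger_overhang gives the robot as it stands.
- The arm moves only by the tool arm_command, never from a script. Its argument "plan" is one flat list of numbers, 6 for each row, row after row: the shift along the tool's x, y, z in cm, then the turn, a rotation vector about the tool's x, y, z in degrees. In form: [dx, dy, dz, wx, wy, wz, dx, dy, dz, wx, wy, wz, ...]. A call has 1 to 8 rows; each row is the pose to reach, as a shift and turn from the pose commanded when the call began, along the tool's axes at that moment; what a row does not reach only later rows make up. A row lasts 1/10 s, in which the tool goes at most 50 mm and 8.59 degrees, less where a joint would pass 70% of its speed; a pose out of reach is approached as far as the arm can. A call with a gripper value outside its range is refused whole. "fingers" is the closure, from -1 (fully open) to 1 (shut), set as the call begins (left out, the last holds). The fingers move at their own pace and stop on an object; "squeeze" is the grip in N (left out, the last holds). Time passes only in rows, so rows that repeat a pose let the fingers close. It gives the time, the measured TCP pose, the force, the opening and the grip force at its end, in the units of the state.
- state(): the state, without advancing time (a new reading comes with each control period).
- capture(name): name is "side" or "top"; returns a dict with "frame" (480x640x3 uint8, blue, green, red), "fx", "fy", "cx", "cy" (pixels), "k1" (the pictures are not rectified: a ray, as slopes to the right and down, at radius r is drawn at 1 + k1 r^2 times it, then the intrinsics apply), "R" (3x3) and "t" (3): a world point X has camera coordinates R X + t. Camera axes: x right, y down, z forward; pixel columns grow to the right and rows downward; lengths in m; the calibration is good to about 2 mm. A picture is of the moment at which its call begins. There is no depth.
- job_done(): hands the job in; it is judged then, once.
The state is a dict: "time_s": time; "qpos": joint angles; "dq": joint speeds; "tau": joint torques, N m; "tcp_pos": TCP position; "orientation": TCP orientation; "wrist_force": force on the tool from outside, world axes, zero at the start; "ft_torque": the same for the moment, N m; "width": opening from 0.0 (shut) to 1.0 (fully open); "gripper_force": force on a finger pad.
Only numpy, scipy, OpenCV 4.12 (cv2) and the standard library are available. Lean on these libraries where they do the work, as an engineer would, in place of code of your own. Each camera call takes 0.05 s, during which the arm holds its last target. There are 200 camera calls.

### The job

The long aluminium flask is lying among the other bottles in the crate. Take it out and stand it upright, cap up, in the middle of the balance's round pan, setting it down gently and never leaning hard on the pan. Leave the other bottles in the crate, the standing ones still standing, and do not shift or knock over the small bottles and the jar that stand on the bench around the balance and the crate.

Things in the scene. Friction and masses are not known exactly. Their poses are not given: they have to be found in the camera images.
- flask: target: long plain aluminium flask, 150 mm over its black screw cap (31 mm wide, 22 mm long); round body 50 mm in diameter up to 102 mm from the base; 0.2 to 0.34 kg, centre of mass about 60 mm from the base. Starts lying on the crate's floor, cap towards the robot's left (+y) within 0.45 rad. Origin at the centre of its base, z axis towards the cap
- short_flask: bystander in the crate, lying: a squat aluminium flask of the same make as the target, with the same shoulder and cap but much shorter, 92 mm long over its cap, body 50 mm in diameter; origin at the centre of its base, z axis along the bottle towards the cap
- laid_amber: bystander in the crate, lying: amber glass bottle with paper label and black cap, 115 mm long over its cap, body 50 mm in diameter; origin at the centre of its base, z axis along the bottle towards the cap
- crate_amber1: bystander standing in the crate by the wall on the robot's right: small amber bottle with label and black cap, 95 mm long over its cap, body 44 mm in diameter; origin at the centre of its base, z axis along the bottle towards the cap
- crate_amber2: bystander standing in the crate by the wall on the robot's right: another small amber bottle like the other standing one, 95 mm long over its cap, body 44 mm in diameter; origin at the centre of its base, z axis along the bottle towards the cap
- vial: bystander lying across the crate along the wall on the robot's left: amber glass vial with black cap, 80 mm long over its cap, body 28 mm in diameter; origin at the centre of its base, z axis along the bottle towards the cap
- crate: fixed open plywood crate, 430 (x) x 350 (y) mm outside, 65 mm high, walls and floor 10 mm thick. Three bottles lie in it side by side about 110 mm apart, in any order; two stand by its -y wall, a vial lies along its +y wall. Origin at the centre of its underside; z up, x and y along its sides, within 0.25 rad of the world's
- balance: fixed laboratory balance, 250 mm deep (x) and 190 mm wide (y): grey housing 54 mm high, with a black display and key panel sloping down at the front (-x), and a round steel pan on top at the rear. It stands on the other side of the bench from the crate. Origin at the centre of its underside, z up
- pan: the balance's round steel pan, 120 mm in diameter, 4 mm thick, flat and without a rim. Origin at the centre of its upper face, 72 mm above the bench; z up. It rides on the weighing cell: a springy travel of 4 mm, about 0.25 mm down per newton, then a hard stop at about 16 N
- mid_amber: bystander standing between crate and balance: small amber bottle with a white cap, 85 mm long over its cap, body 36 mm in diameter; origin at the centre of its base, z axis along the bottle towards the cap
- mid_jar: bystander standing between crate and balance: white plastic jar with a screw lid, 68 mm long over its cap, body 42 mm in diameter; origin at the centre of its base, z axis along the bottle towards the cap
- white_bottle: bystander standing just behind the balance (+x side): white plastic bottle with paper label, 145 mm long over its cap, body 52 mm in diameter; origin at the centre of its base, z axis along the bottle towards the cap
Mind the look-alikes: they are no part of the job. What is shaped like the flask but yellow is not meant.

How it is judged:
By the outcome, as a careful person would: the job done as asked, in the order asked, and still so for the second after the job is handed in, with the robot touching nothing.
It also fails if it takes over 51 s, if anything falls off the work surface, if the arm or the gripper's body presses on something with over 40 N, if the wrist force passes 120 N, or if a joint passes its speed limit or range.

## Working session

There is one attempt and no reset: what is moved stays moved. The work goes in short steps, Python scripts to look and compute and a tool call to move; the robot and the scene stay as the last step left them, time stands still between calls to the robot, and variables do not carry over. Pictures are saved under pics/ and viewed, at most 10 in all, crops included, and the job is handed in when it is done.

Besides the shell and the picture viewer there is one more tool, called after ">>>" as name(argument=value, ...) on one line, values as JSON. arm_command: Moves the arm, as the interface text tells. Its arguments: {"type":"object","properties":{"plan":{"type":"array"},"fingers":{"type":"number"},"squeeze":{"type":"number"}},"required":["plan"]}

```bash
ls; mkdir -p pics
python3 - <<'E'
from rig import *
import cv2
print(state(), finger_overhang)
for n in("top","side"):
    c=capture(n); cv2.imwrite(f"pics/{n}0.png",c["frame"]); print({k:v for k,v in c.items() if k!="frame"})
E
```

```text
pics
{'time_s': 0.0, 'qpos': array([ 1.11198143e+00,  3.14246745e-01, -4.80973912e-02,  1.21019923e+00,
       -6.78186644e-06,  1.57080033e+00]), 'dq': array([-7.73991062e-04, -1.79389478e-03, -6.72227629e-05,  5.68564944e-04,
        1.82267288e-03, -2.44265109e-03]), 'tau': array([ 2.28346835e-07, -5.39588106e+01,  3.39746547e+01,  1.94944750e-02,
        3.26032869e-04,  1.98403853e-06]), 'tcp_pos': array([0.26548513, 0.53744319, 0.24741409]), 'orientation': array([-3.13984561e+00,  6.78884661e-06,  2.68277377e+00]), 'wrist_force': array([0.12864669, 0.20417571, 0.73094776]), 'ft_torque': array([ 0.00940924,  0.02571481, -0.0023876 ]), 'gripper_force': 0.0, 'width': 0.998799096391432} 0.017
{'fx': 575.460085698494, 'fy': 575.460085698494, 'cx': 318.2765760654401, 'cy': 238.13859259489135, 'k1': -0.1001257975889016, 'R': array([[ 0.01728079, -0.99984144, -0.0042968 ],
       [-0.97537209, -0.01591247, -0.21999111],
       [ 0.21988786,  0.0079926 , -0.97549241]]), 't': array([-0.12615931,  0.539359  ,  1.73353187])}
{'fx': 576.0426815815983, 'fy': 576.0426815815983, 'cx': 318.2800333402131, 'cy': 235.89796582849706, 'k1': -0.0736175246486576, 'R': array([[ 0.8185717 , -0.57438796, -0.00434086],
       [-0.35894611, -0.50561214, -0.78454704],
       [ 0.44843958,  0.64376614, -0.62005411]]), 't': array([-0.48759934,  0.20608244,  1.36078985])}
```

View pics/top0.png

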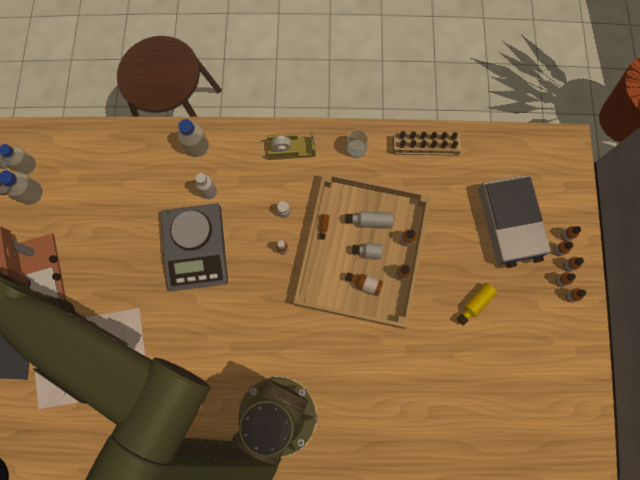

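View pics/side0.png

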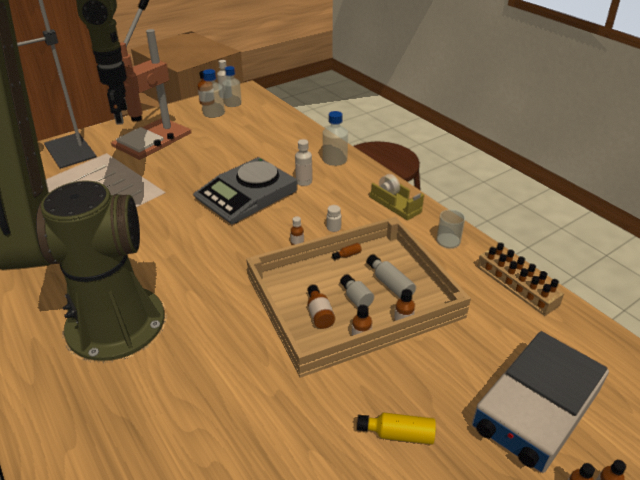

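Top view: the candidates are the long grey flask at (372,219), cap at (350,218); the short flask at (368,251); and the yellow look-alike at (478,303). I choose (372,219). In the side view it is at (390,277), and the pan is at top (190,230) / side (258,173).

```bash
cat > h.py <<'E'
import numpy as np, cv2
from rig import *
def ray(c,u,v):
    d=np.array([(u-c["cx"])/c["fx"],(v-c["cy"])/c["fy"]]); p=d.copy()
    for _ in range(20): p=d/(1+c["k1"]*(p@p))
    R,t=c["R"],c["t"]; return -R.T@t, R.T@np.array([*p,1])
def onz(c,u,v,z):
    o,d=ray(c,u,v); return o+d*(z-o[2])/d[2]
def proj(c,X):
    X=np.asarray(X,float); q=c["R"]@X+c["t"]; p=q[:2]/q[2]; p=p*(1+c["k1"]*(p@p))
    return np.array([p[0]*c["fx"]+c["cx"],p[1]*c["fy"]+c["cy"]])
def tri(c1,p1,c2,p2):
    o1,d1=ray(c1,*p1);o2,d2=ray(c2,*p2)
    s=np.linalg.lstsq(np.c_[d1,-d2],o2-o1,rcond=None)[0]
    a,b=o1+s[0]*d1,o2+s[1]*d2; return (a+b)/2,np.linalg.norm(a-b)
E
python3 - <<'E'
from h import *
c=capture("top"); s=capture("side")
a=cv2.resize(c["frame"][170:300,150:430],None,fx=2.8,fy=2.8,interpolation=3)
b=cv2.resize(s["frame"][140:350,190:480],None,fx=2.7,fy=2.7,interpolation=3)[:236+331-331]
cv2.imwrite("pics/crop1.png",a)
def blobs(cc,box,lo,hi,amin):
    x0,y0,x1,y1=box; h=cv2.cvtColor(cc["frame"][y0:y1,x0:x1],cv2.COLOR_BGR2HSV)
    m=cv2.inRange(h,lo,hi); cs,_=cv2.findContours(m,0,2)
    for k in cs:
        if cv2.contourArea(k)>amin:
            k=k+np.array([x0,y0]); r=cv2.minAreaRect(k); print(np.round(r[0],1),np.round(r[1],1),round(r[2],1),cv2.contourArea(k),cv2.boxPoints(r).round(1).tolist())
for n,cc,bx in(("top grey",c,(330,195,410,270)),("side grey",s,(330,240,430,320))): print(n); blobs(cc,bx,(0,0,70),(180,60,255),30)
for n,cc,bx in(("top blk",c,(335,205,365,265)),("side blk",s,(330,245,400,300))): print(n); blobs(cc,bx,(0,0,0),(180,255,55),15)
for n,cc,bx in(("pan top",c,(160,205,230,258)),("pan side",s,(225,150,300,200))): print(n); blobs(cc,bx,(0,0,105),(180,70,255),200)
E
```

```text
top grey
[370.  250.5] [13. 22.] 90.0 201.0 [[359.0, 244.0], [381.0, 244.0], [381.0, 257.0], [359.0, 257.0]]
[372. 219.] [40.  13.7] 2.9 425.5 [[351.70001220703125, 224.8000030517578], [352.29998779296875, 211.10000610351562], [392.29998779296875, 213.10000610351562], [391.70001220703125, 226.8000030517578]]
side grey
[357.8 293.2] [31.1 19.1] 45.0 444.5 [[340.0, 289.0], [353.5, 275.5], [375.5, 297.5], [362.0, 311.0]]
[392.1 277.6] [49.2 18.8] 41.2 681.0 [[367.3999938964844, 268.5], [379.79998779296875, 254.3000030517578], [416.79998779296875, 286.70001220703125], [404.5, 300.8999938964844]]
top blk
[355.  249.5] [7. 6.] 90.0 38.0 [[352.0, 246.0], [358.0, 246.0], [358.0, 253.0], [352.0, 253.0]]
[348.5 218.5] [7. 5.] 90.0 35.0 [[346.0, 215.0], [351.0, 215.0], [351.0, 222.0], [346.0, 222.0]]
side blk
[346. 281.] [ 9.9 11.3] 45.0 64.5 [[338.5, 281.5], [346.5, 273.5], [353.5, 280.5], [345.5, 288.5]]
[372.3 260.8] [ 9.9 10.6] 45.0 61.0 [[365.0, 261.0], [372.5, 253.5], [379.5, 260.5], [372.0, 268.0]]
[335.5 255.5] [5.8 7.6] 63.4 34.0 [[330.79998779296875, 254.60000610351562], [337.6000061035156, 251.1999969482422], [340.20001220703125, 256.3999938964844], [333.3999938964844, 259.79998779296875]]
pan top
[190. 229.] [36. 36.] 90.0 1017.0 [[172.0, 211.0], [208.0, 211.0], [208.0, 247.0], [172.0, 247.0]]
pan side
[257. 171.] [20. 38.] 90.0 612.0 [[238.0, 161.0], [276.0, 161.0], [276.0, 181.0], [238.0, 181.0]]
```

View pics/crop1.png

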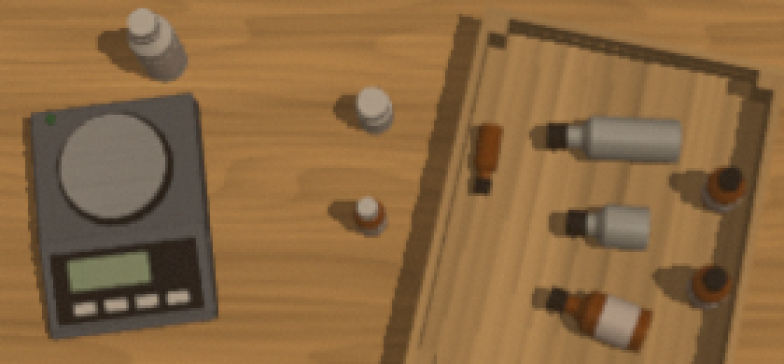

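The crop confirms it: the top grey bottle (cap at crop (555,135), base at (680,140)) is the longest, about 150 mm. The other grey one is the short flask.

Run:
```python
from h import *
c=capture("top"); s=capture("side")
P=lambda n,X:print(n,np.round(X,4))
z=.035
cap=onz(c,345,218.3,z); base=onz(c,393,220,z)
P("cap",cap);P("base",base);print("len",np.linalg.norm(cap-base),"yaw",np.arctan2(*(cap-base)[[1,0]]))
# side check
for u,v in((410.6,293.8),(368.2,257)): P("side",onz(s,u,v,z))
P("proj cap in side",proj(s,cap));P("base",proj(s,base))
P("body ctr top",onz(c,372,219,z));P("body ctr side",onz(s,392.1,277.6,z))
P("pan top",onz(c,190,229,.072));P("pan top2",onz(c,190.5,229.5,.072));P("pan side",onz(s,257.5,171.5,.072));print(tri(c,(190.5,229.5),s,(257.5,171.5)))
cr=lambda x,y:(x/2.8+150,y/2.8+170)
for n,p,h in(("white cap",(142,22),.145),("jar",(373,104),.068),("midamber",(368,210),.085),("ca1",(728,180),.095),("ca2",(711,278),.095),("short cap",(577,223),.035),("short base",(650,228),.035),("crate TL",(500,32),.065),("crate TR",(760,80),.065),("vial",(487,150),.024)): P(n,onz(c,*cr(*p),h))
```

```text
cap [ 0.6132 -0.2009  0.035 ]
base [ 0.6101 -0.354   0.035 ]
len 0.15312069745366633 yaw 1.5510106116772069
side [ 0.6153 -0.3594  0.035 ]
side [ 0.618  -0.1936  0.035 ]
proj cap in side [368.5053 259.1994]
base [407.4872 293.403 ]
body ctr top [ 0.6123 -0.2869  0.035 ]
body ctr side [ 0.6168 -0.2896  0.035 ]
pan top [0.5614 0.2841 0.072 ]
pan top2 [0.5598 0.2824 0.072 ]
pan side [0.5672 0.2812 0.072 ]
(array([0.5630116 , 0.28090868, 0.07273046]), np.float64(0.007212100194381741))
white cap [0.7051 0.2447 0.145 ]
jar [ 0.6376 -0.0052  0.068 ]
midamber [ 0.5123 -0.0047  0.085 ]
ca1 [ 0.5501 -0.3982  0.095 ]
ca2 [ 0.4412 -0.3779  0.095 ]
short cap [ 0.5118 -0.2364  0.035 ]
short base [ 0.5074 -0.3186  0.035 ]
crate TL [ 0.7256 -0.1467  0.065 ]
crate TR [ 0.6739 -0.4414  0.065 ]
vial [ 0.5975 -0.134   0.024 ]
```

```bash
cat >> h.py <<'E'
from scipy.spatial.transform import Rotation as Ro
def go(p,R=None):
    "delta in tool axes (cm, deg rotvec) from the measured pose to world p, rotation R"
    s=state(); R0=Ro.from_euler("xyz",s["orientation"]); R=R or R0
    print("t",round(s["time_s"],2),"tcp",s["tcp_pos"].round(4),"F",s["wrist_force"].round(1),"w",round(s["width"],3),round(s["gripper_force"],1))
    print("q",s["qpos"].round(3).tolist())
    print("delta",(R0.inv().apply(np.array(p)-s["tcp_pos"])*100).round(2).tolist(),(R0.inv()*R).as_rotvec(degrees=True).round(1).tolist())
DOWN=Ro.from_matrix(np.c_[[0,1,0],[1,0,0],[0,0,-1]])
E
python3 -c "
from h import *
go([.614,-.2825,.25],DOWN)"
```

```text
t 0.3 tcp [0.2656 0.5378 0.248 ] F [0.8 0.3 0.4] w 0.994 0.0
q [1.112, 0.314, -0.047, 1.21, -0.0, 1.571]
delta [-67.56, -58.11, -0.16] [-0.0, 0.0, 63.7]
```

>>> arm_command(plan=[-67.5,-58,0,0,0,63.7,-67.5,-58,0,0,0,63.7,-67.5,-58,0,0,0,63.7,-67.5,-58,0,0,0,63.7,-67.5,-58,0,0,0,63.7,-67.5,-58,0,0,0,63.7,-67.5,-58,0,0,0,63.7,-67.5,-58,0,0,0,63.7], fingers=-1)

```text
time_s: 1.1
tcp_pos: [0.4227, 0.168, 0.2486]
orientation: [3.141, -0.0, 1.567]
wrist_force: [0.6, -0.2, 0.1]
width: 0.996
gripper_force: 0.0
```

```bash
python3 -c "
from h import *
go([.614,-.2825,.25],DOWN)"
```

```text
t 1.1 tcp [0.4227 0.168  0.2486] F [ 0.6 -0.2  0.1] w 0.996 0.0
q [0.378, 0.04, -0.377, 1.153, -0.0, 1.953]
delta [-44.97, 19.3, -0.14] [0.0, -0.0, -0.2]
```

>>> arm_command(plan=[-45,19.3,0,0,0,0,-45,19.3,0,0,0,0,-45,19.3,0,0,0,0,-45,19.3,0,0,0,0,-45,19.3,0,0,0,0,-45,19.3,0,0,0,0,-45,19.3,0,0,0,0,-45,19.3,0,0,0,0])

```text
time_s: 1.9
tcp_pos: [0.5805, -0.1999, 0.2484]
orientation: [3.141, -0.0, 1.571]
wrist_force: [1.4, -0.2, 0.1]
width: 0.998
gripper_force: 0.0
```

```bash
python3 -c "
from h import *
go([.614,-.2825,.12],DOWN)"
```

```text
t 1.9 tcp [ 0.5805 -0.1999  0.2484] F [ 1.4 -0.2  0.1] w 0.998 0.0
q [-0.332, 0.34, -0.011, 1.22, 0.0, 1.239]
delta [-8.26, 3.35, 12.84] [0.0, -0.0, -0.0]
```

The last joint would hit its range when tipping with this yaw, so I take the half-turned grasp instead.

>>> arm_command(plan=[-4,1.7,0,0,0,-8,-8.2,3.4,0,0,0,-16,-8.2,3.4,0,0,0,-24,-8.2,3.4,0,0,0,-32,-8.2,3.4,0,0,0,-40,-8.2,3.4,0,0,0,-48,-8.2,3.4,0,0,0,-56,-8.2,3.4,0,0,0,-60])

```text
time_s: 2.7
tcp_pos: [0.614, -0.2797, 0.2481]
orientation: [-3.142, -0.0, 2.623]
wrist_force: [0.7, 0.0, -0.3]
width: 0.999
gripper_force: 0.0
```

>>> arm_command(plan=[0,0,0,0,0,-60,0,0,0,0,0,-60,0,0,0,0,0,-60,0,0,0,0,0,-60,0,0,0,0,0,-60,0,0,0,0,0,-60,0,0,0,0,0,-60,0,0,0,0,0,-60])

```text
time_s: 3.5
tcp_pos: [0.614, -0.2797, 0.2481]
orientation: [3.141, -0.0, -2.617]
wrist_force: [-0.1, 0.2, 1.0]
width: 0.999
gripper_force: 0.0
```

>>> arm_command(plan=[0,0,0,0,0,-60,0,0,0,0,0,-60,0,0,0,0,0,-60,0,0,0,0,0,-60,0,0,0,0,0,-60,0,0,0,0,0,-60,0,0,0,0,0,-60,0,0,0,0,0,-60])

```text
time_s: 4.3
tcp_pos: [0.614, -0.2797, 0.2482]
orientation: [3.141, 0.0, -1.573]
wrist_force: [0.3, -0.1, -0.9]
width: 0.998
gripper_force: 0.0
```

```bash
cat >> h.py <<'E'
DOWN2=Ro.from_matrix(np.c_[[0,-1,0],[-1,0,0],[0,0,-1]])
E
python3 - <<'E'
from h import *
go([.614,-.2825,.12],DOWN2)
c=capture("top");s=capture("side")
a=np.vstack([cv2.resize(c["frame"][180:300,280:450],(510,360),interpolation=3)[:300],cv2.resize(s["frame"][200:340,280:450],(510,420),interpolation=3)[:300]])
cv2.imwrite("pics/hover.png",a)
E
```

```text
t 4.3 tcp [ 0.614  -0.2797  0.2482] F [ 0.3 -0.1 -0.9] w 0.998 0.0
q [-0.427, 0.459, 0.163, 1.275, -0.0, -1.996]
delta [0.28, -0.0, 12.82] [0.0, 0.0, -0.2]
```

View pics/hover.png

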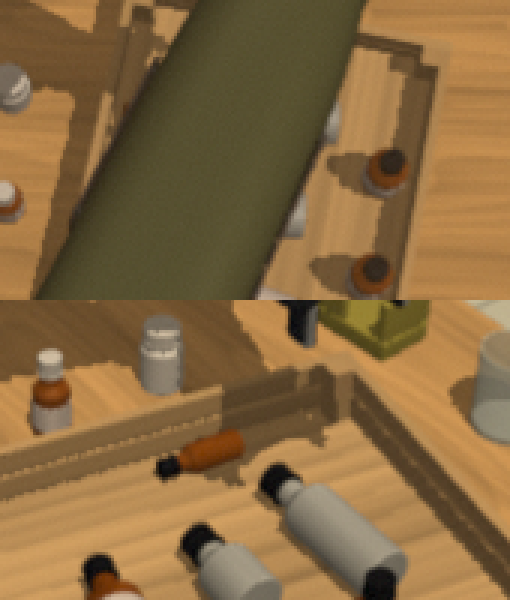

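The hover crop shows the flask in the side view with the fingertips above it (crop about (300,320)). The arm hides it in the top view, and nothing has been disturbed. Going down.

>>> arm_command(plan=[0.3,0,4,0,0,0,0.3,0,8,0,0,0,0.3,0,12,0,0,0,0.3,0,15,0,0,0,0.3,0,17,0,0,0,0.3,0,17.5,0,0,0,0.3,0,17.5,0,0,0])

```text
time_s: 5.1
tcp_pos: [0.6136, -0.2825, 0.0727]
orientation: [3.14, 0.001, -1.573]
wrist_force: [0.4, 0.6, 0.4]
width: 1.0
gripper_force: 0.0
```

Run:
```python
from h import *
go([.614,-.2825,.035],DOWN2)
s=capture("side")
cv2.imwrite("pics/low.png",cv2.resize(s["frame"][220:340,320:480],(640,480),interpolation=3))
```

```text
t 5.1 tcp [ 0.6136 -0.2825  0.0727] F [0.4 0.6 0.4] w 1.0 0.0
q [-0.431, 0.564, -0.083, 0.926, -0.0, -2.0]
delta [0.0, -0.05, 3.77] [0.1, 0.0, -0.1]
```

View pics/low.png

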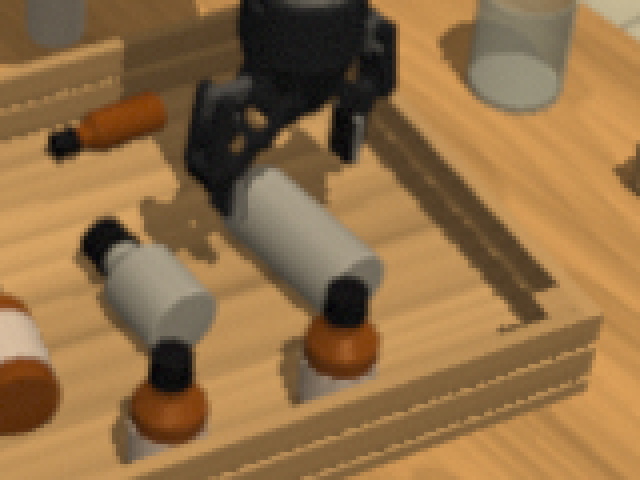

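The fingers straddle the flask body (tips at crop (225,210) and (345,160)), clear of the short flask and the wall. Descend and close.

>>> arm_command(plan=[0,0,1,0,0,0,0,0,2,0,0,0,0,0,3,0,0,0,0,0,3.7,0,0,0,0,0,3.7,0,0,0,0,0,3.7,0,0,0])

```text
time_s: 5.75
tcp_pos: [0.6138, -0.2826, 0.036]
orientation: [3.141, 0.0, -1.571]
wrist_force: [-0.3, 0.9, -0.9]
width: 1.001
gripper_force: 0.0
```

>>> arm_command(plan=[0,0,0,0,0,0,0,0,0,0,0,0,0,0,0,0,0,0,0,0,0,0,0,0,0,0,0,0,0,0,0,0,0,0,0,0,0,0,0,0,0,0], fingers=1, squeeze=60)

```text
time_s: 6.45
tcp_pos: [0.6146, -0.283, 0.0373]
orientation: [-3.14, -0.001, -1.571]
wrist_force: [-0.9, 0.1, 5.6]
width: 0.568
gripper_force: 62.1
```

Run:
```python
from h import *
go([.614,-.2825,.25],DOWN2)
# planar kinematics fit: pitch 0 = up? wrist r,z from samples (q5=0), tool length T down
D=np.array([[.314,-.047,1.21,np.hypot(.2656,.5378),.248],[.04,-.377,1.153,np.hypot(.4227,.168),.2486],[.34,-.011,1.22,np.hypot(.5805,.1999),.2484],[.459,.163,1.275,np.hypot(.614,.2797),.2482],[.564,-.083,.926,np.hypot(.6136,.2825),.0727]])
from scipy.optimize import least_squares
def fk(p,q2,q3,q4):
    L1,a,L2,b,h,r0,T=p; t=q2-q3; w=t+q4
    r=r0+L1*np.sin(q2+a)+L2*np.cos(t+b)+T*np.cos(w); z=h+L1*np.cos(q2+a)-L2*np.sin(t+b)-T*np.sin(w); return r,z
def f(p):
    r,z=fk(p,*D[:,:3].T); return np.r_[(r-D[:,3]),(z-D[:,4]),.01*(p[6]-.2),.01*p[5]]
print(D[:,0]-D[:,1]+D[:,2])
S=least_squares(f,[.35,0,.35,0,.2,0,.2]); print(S.x.round(3),abs(S.fun).max())
```

```text
t 6.45 tcp [ 0.6146 -0.283   0.0373] F [-0.9  0.1  5.6] w 0.568 62.1
q [-0.431, 0.596, -0.117, 0.856, 0.0, -2.002]
delta [-0.03, 0.03, -21.27] [-0.1, -0.0, 0.0]
[1.571 1.57  1.571 1.571 1.573]
[ 0.521 -0.001  0.447 -0.169  0.038  0.001  0.201] 0.00031163410648282763
```

>>> arm_command(plan=[0,0,-1,0,0,0,0,0,-4,0,0,0,0,0,-8,0,0,0,0,0,-12,0,0,0,0,0,-16,0,0,0,0,0,-20,0,0,0,0,0,-24,0,0,0,0,0,-26,0,0,0])

```text
time_s: 7.25
tcp_pos: [0.6147, -0.283, 0.3008]
orientation: [-3.138, -0.002, -1.571]
wrist_force: [1.4, -0.2, -2.1]
width: 0.566
gripper_force: 62.3
```

>>> arm_command(plan=[0,0,-2,0,-8,0,0,0,-2,0,-16,0,0,0,-2,0,-24,0,0,0,-2,0,-32,0,0,0,-2,0,-32,0,0,0,-2,0,-32,0])

```text
time_s: 7.85
tcp_pos: [0.614, -0.2837, 0.3141]
orientation: [3.139, 0.558, -1.573]
wrist_force: [0.5, 0.8, -1.9]
width: 0.567
gripper_force: 62.4
```

Run:
```python
from h import *
s=state(); print(s["tcp_pos"],Ro.from_euler("xyz",s["orientation"]).as_matrix().round(3),s["qpos"].round(3),s["wrist_force"],s["width"])
c=capture("side"); cv2.imwrite("pics/lift.png",c["frame"])
```

```text
[ 0.61400449 -0.28367931  0.31414053] [[-0.002 -1.    -0.002]
 [-0.848  0.001  0.529]
 [-0.529  0.002 -0.848]] [-0.632  0.77   0.705  1.86   0.44  -2.281] [ 0.50541371  0.83718276 -1.87661577] 0.566660212056998
```

View pics/lift.png

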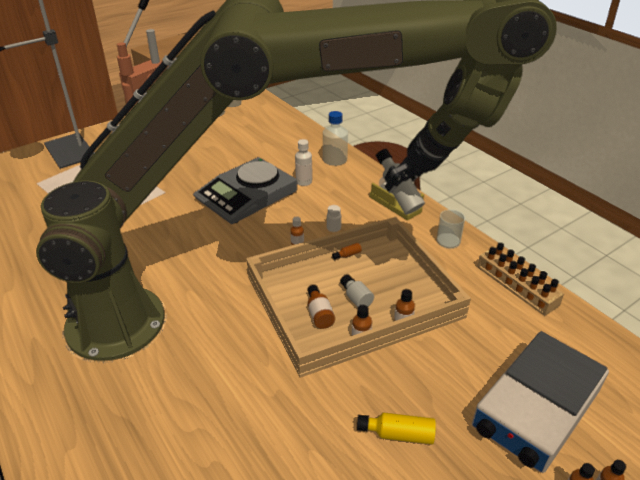

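```bash
cat > kin.py <<'E'
from h import *
from scipy.optimize import least_squares
D=[([1.112,.314,-.047,1.21,0,1.571],[.2656,.5378,.248]),([.378,.04,-.377,1.153,0,1.953],[.4227,.168,.2486]),([-.332,.34,-.011,1.22,0,1.239],[.5805,-.1999,.2484]),([-.427,.459,.163,1.275,0,-1.996],[.614,-.2797,.2482]),([-.431,.564,-.083,.926,0,-2],[.6136,-.2825,.0727]),([-.632,.77,.705,1.86,.44,-2.281],[.614,-.2837,.3141])]
def fk(p,q):
    L1,L2,b,h,T1,T2=p; q1,q2,q3,q4,q5,q6=q; t=q2-q3; w=t+q4
    A=Ro.from_euler("ZY",[q1,w]); z=Ro.from_euler("Z",q1)
    X=z.apply([L1*np.sin(q2)+L2*np.cos(t+b),0,h+L1*np.cos(q2)-L2*np.sin(t+b)])+A.apply([T1+T2*np.cos(q5),T2*np.sin(q5),0])
    return X,A*Ro.from_euler("Z",q5)*Ro.from_euler("X",q6+OFF)*Ro.from_matrix(np.c_[[0,1,0],[0,0,1],[1,0,0]])
OFF=0
S=least_squares(lambda p:np.concatenate([fk(p,q)[0]-x for q,x in D]),[.52,.447,-.17,.2,.1,.3])
P=S.x
LO=np.array([-2.67,-.69,-1.03,-2.08,-1.42,-3.14]);HI=np.array([2.67,1.73,1.25,2.16,1.45,3.14])
# tool roll offset from last sample
OFF=min(np.arange(0,6.3,np.pi/2),key=lambda o:(globals().__setitem__("OFF",o),(fk(P,D[5][0])[1].inv()*Ro.from_euler("xyz",[3.139,.558,-1.573])).magnitude())[1])
def ik(X,R,q0):
    f=lambda q:np.r_[fk(P,q)[0]-X,.3*(fk(P,q)[1].inv()*R).as_rotvec()]
    s=least_squares(f,np.clip(q0,LO+.01,HI-.01),bounds=(LO,HI)); return s.x,np.abs(s.fun).max()
def UP(phi): # cap up: tool x down, tool z horizontal at phi
    z=np.array([np.cos(phi),np.sin(phi),0]); x=np.array([0,0,-1.]); return Ro.from_matrix(np.c_[x,np.cross(z,x),z])
if __name__=="__main__":
    print(P.round(3),abs(S.fun).max(),OFF,np.degrees((fk(P,D[5][0])[1].inv()*Ro.from_euler("xyz",[3.139,.558,-1.573])).magnitude()))
    for X in([.563,.2815,.142],[.563,.2815,.25]):
      for phi in np.arange(-1.2,2.2,.2):
        best=min((ik(X,UP(phi),q0) for q0 in([.4,.3,-.5,0,0,0],[1.2,.3,-.5,0,-1,0],[-.2,.3,-.5,0,1,0])),key=lambda a:a[1])
        if best[1]<.003: print(X[2],round(phi,2),best[0].round(2),round(best[1],4), (HI-best[0]).min().round(2),(best[0]-LO).min().round(2))
E
python3 kin.py
```

```text
[ 0.522  0.447 -0.172  0.283  0.133  0.314] 0.00031944247507897927 4.71238898038469 0.037686770406715676
0.142 -1.0 [ 0.95  1.22  0.26  2.16 -1.2   3.12] 0.0022 0.0 0.22
0.142 -0.8 [ 0.97  1.15  0.05  2.05 -1.37  3.14] 0.0001 0.0 0.05
0.142 -0.4 [ 0.98  0.96 -0.95 -1.9  -1.38  0.  ] 0.0 0.77 0.04
0.142 1.2 [-0.03  0.98 -1.03 -2.01  1.23 -0.  ] 0.0 0.22 0.0
0.142 1.4 [-0.05  0.95 -0.9  -1.85  1.45 -0.  ] 0.0011 0.0 0.13
0.142 1.8 [-0.04  1.17  0.13  2.09  1.3  -3.14] 0.0001 0.07 0.0
0.25 -0.8 [ 0.97  0.98  0.01  2.16 -1.37  3.13] 0.0006 0.0 0.05
0.25 -0.4 [ 0.98  0.66 -1.   -1.66 -1.38  0.  ] 0.0 1.07 0.03
0.25 1.4 [-0.05  0.67 -0.96 -1.62  1.45 -0.  ] 0.0011 0.0 0.07
```

```bash
python3 - <<'E'
from kin import *
for phi in np.arange(-.6,-.15,.05):
    for z in (.145,.17,.22):
        q,e=ik([.563,.2815,z],UP(phi),[.98,.96,-.9,-1.8,-1.3,0]); print(round(phi,2),z,q.round(3),round(e,4),np.minimum(HI-q,q-LO).min().round(3))
E
cat > plan.py <<'E'
from kin import *
def frames(qs):
    s=state(); R0=Ro.from_euler("xyz",s["orientation"]); p0=s["tcp_pos"]
    for q in qs:
        X,R=fk(P,q); d=R0.inv().apply(X-p0)*100; r=(R0.inv()*R).as_rotvec(degrees=True)
        print(", ".join(f"{v:.1f}" for v in np.r_[d,r])+",   #",X.round(3))
E
python3 - <<'E'
from plan import *
C,_=ik([.563,.2815,.24],UP(-.4),[.98,.7,-.9,-1.6,-1.3,0])
A=state()["qpos"]; print(C.round(3))
pm=None
for u in np.linspace(0,1,13):
    q=A+(C-A)*u; X,R=fk(P,q); m=R.as_matrix()
    w=X-R.apply([0,0,.314]); cap=X-m[:,0]*.08; base=X+m[:,0]*.07
    print(round(u,2),X.round(3),"wrist",w.round(2),"cap",cap.round(2),"base",base.round(2), 0 if pm is None else np.degrees((pm.inv()*R).magnitude()).round())
    pm=R
E
```

```text
-0.6 0.145 [ 0.944  0.942 -0.899 -1.841 -1.42   0.   ] 0.0371 0.0
-0.6 0.17 [ 0.944  0.878 -0.917 -1.794 -1.42   0.   ] 0.0371 0.0
-0.6 0.22 [ 0.944  0.746 -0.943 -1.689 -1.42  -0.   ] 0.0371 0.0
-0.55 0.145 [ 0.955  0.943 -0.906 -1.849 -1.42   0.   ] 0.0255 0.0
-0.55 0.17 [ 0.955  0.878 -0.924 -1.802 -1.42   0.   ] 0.0255 0.0
-0.55 0.22 [ 0.955  0.745 -0.95  -1.696 -1.42  -0.   ] 0.0255 0.0
-0.5 0.145 [ 0.966  0.944 -0.913 -1.857 -1.42   0.   ] 0.0138 0.0
-0.5 0.17 [ 0.966  0.879 -0.931 -1.81  -1.42   0.   ] 0.0138 0.0
-0.5 0.22 [ 0.966  0.745 -0.958 -1.703 -1.42  -0.   ] 0.0138 0.0
-0.45 0.145 [ 0.978  0.945 -0.921 -1.866 -1.42   0.   ] 0.0023 0.0
-0.45 0.17 [ 0.978  0.88  -0.939 -1.819 -1.42   0.   ] 0.0023 0.0
-0.45 0.22 [ 0.978  0.745 -0.966 -1.71  -1.42  -0.   ] 0.0023 0.0
-0.4 0.145 [ 0.975  0.95  -0.949 -1.899 -1.375  0.   ] 0.0 0.045
-0.4 0.17 [ 0.975  0.883 -0.968 -1.851 -1.375 -0.   ] 0.0 0.045
-0.4 0.22 [ 0.975  0.744 -0.995 -1.739 -1.375 -0.   ] 0.0 0.035
-0.35 0.145 [ 0.968  0.957 -0.981 -1.939 -1.318 -0.   ] 0.0 0.049
-0.35 0.17 [ 0.968  0.888 -1.001 -1.889 -1.318 -0. 
[... 1323 characters left out ...]
se [ 0.9  -0.13  0.05] 14.0
0.5 [0.935 0.019 0.045] wrist [0.75 0.13 0.27] cap [0.97 0.09 0.04] base [ 0.9  -0.04  0.05] 15.0
0.58 [0.926 0.102 0.063] wrist [0.7  0.22 0.25] cap [0.97 0.17 0.07] base [0.89 0.04 0.06] 16.0
0.67 [0.889 0.177 0.093] wrist [0.63 0.3  0.23] cap [0.93 0.24 0.12] base [0.85 0.12 0.07] 17.0
0.75 [0.828 0.237 0.13 ] wrist [0.55 0.36 0.22] cap [0.87 0.29 0.17] base [0.79 0.19 0.09] 18.0
0.83 [0.747 0.276 0.169] wrist [0.46 0.39 0.22] cap [0.77 0.32 0.23] base [0.72 0.24 0.11] 19.0
0.92 [0.656 0.291 0.207] wrist [0.37 0.41 0.22] cap [0.67 0.31 0.28] base [0.64 0.27 0.14] 19.0
1.0 [0.563 0.282 0.24 ] wrist [0.27 0.4  0.24] cap [0.56 0.28 0.32] base [0.56 0.28 0.17] 20.0
```

```bash
cat >> plan.py <<'E'
def via():
    DN=lambda yaw:Ro.from_matrix(np.c_[[np.cos(yaw),np.sin(yaw),0],[np.sin(yaw),-np.cos(yaw),0],[0,0,-1]])
    B,e1=ik([.58,.08,.42],DN(-1.9),[.1,.3,.2,1.3,0,-1.2]);
    V,e2=ik([.62,.25,.40],UP(-.3),[.8,.3,-.7,-1.2,-1.1,0]); C,e3=ik([.563,.2815,.24],UP(-.4),V)
    return B,V,C,(e1,e2,e3)
E
python3 - <<'E'
from plan import *
B,V,C,e=via(); print(e); A=state()["qpos"]
for a,b,n in((A,B,8),(B,V,10),(V,C,5)):
  print(b.round(2), "min time s",(abs(b-a)/(.7*np.array([2.39,2.39,3.01,3.14,3.14,3.14]))).max().round(2)); pm=None
  for u in np.linspace(0,1,n):
    q=a+(b-a)*u; X,R=fk(P,q); m=R.as_matrix(); w=X-R.apply([0,0,.314]); cap=X-m[:,0]*.08; base=X+m[:,0]*.07
    print(X.round(3),"wrist",w.round(2),"cap",cap.round(2),"base",base.round(2), 0 if pm is None else np.degrees((pm.inv()*R).magnitude()).round()); pm=R
E
```

```text
(np.float64(1.1702083746456537e-11), np.float64(1.1272299760278769e-11), np.float64(2.2045282266347493e-13))
[ 0.14  0.28  0.3   1.59  0.   -1.1 ] min time s 0.54
[ 0.614 -0.282  0.316] wrist [ 0.61 -0.45  0.58] cap [ 0.61 -0.21  0.36] base [ 0.61 -0.34  0.28] 0
[ 0.624 -0.224  0.331] wrist [ 0.64 -0.37  0.61] cap [ 0.63 -0.15  0.37] base [ 0.62 -0.29  0.3 ] 6.0
[ 0.628 -0.168  0.346] wrist [ 0.66 -0.29  0.64] cap [ 0.64 -0.09  0.38] base [ 0.62 -0.23  0.32] 6.0
[ 0.627 -0.113  0.361] wrist [ 0.66 -0.21  0.66] cap [ 0.64 -0.04  0.38] base [ 0.62 -0.18  0.34] 6.0
[ 0.621 -0.061  0.375] wrist [ 0.66 -0.13  0.68] cap [0.64 0.02 0.39] base [ 0.61 -0.13  0.36] 6.0
[ 0.611 -0.011  0.39 ] wrist [ 0.64 -0.05  0.7 ] cap [0.63 0.07 0.4 ] base [ 0.6  -0.08  0.38] 6.0
[0.597 0.036 0.405] wrist [0.61 0.02 0.72] cap [0.62 0.11 0.41] base [ 0.58 -0.03  0.4 ] 6.0
[0.58 0.08 0.42] wrist [0.58 0.08 0.73] cap [0.61 0.16 0.42] base [0.56 0.01 0.42] 6.0
[ 0.82  0.23 -1.01 -1.24 -1.12  0.  ] min time s 1.28
[0.58 0.08 0.42] wrist [0.58 0.08 0.73] cap [0.61 0.16 0.42] base [0.56 0.01 0.42] 0
[0.66  0.103 0
[... 600 characters left out ...]
 [0.72 0.25 0.3 ] 16.0
[0.686 0.274 0.38 ] wrist [0.38 0.35 0.41] cap [0.7  0.29 0.46] base [0.68 0.26 0.31] 16.0
[0.62 0.25 0.4 ] wrist [0.32 0.34 0.4 ] cap [0.62 0.25 0.48] base [0.62 0.25 0.33] 17.0
[ 0.98  0.69 -1.   -1.69 -1.38  0.  ] min time s 0.27
[0.62 0.25 0.4 ] wrist [0.32 0.34 0.4 ] cap [0.62 0.25 0.48] base [0.62 0.25 0.33] 0
[0.612 0.263 0.361] wrist [0.31 0.36 0.36] cap [0.61 0.26 0.44] base [0.61 0.26 0.29] 1.0
[0.599 0.273 0.321] wrist [0.3  0.38 0.32] cap [0.6  0.27 0.4 ] base [0.6  0.27 0.25] 1.0
[0.583 0.28  0.281] wrist [0.29 0.39 0.28] cap [0.58 0.28 0.36] base [0.58 0.28 0.21] 1.0
[0.563 0.281 0.24 ] wrist [0.27 0.4  0.24] cap [0.56 0.28 0.32] base [0.56 0.28 0.17] 1.0
```

```bash
python3 -c "
from plan import *
B,V,C,_=via(); frames([B])"
```

```text
-36.3, 3.4, 10.3, 5.2, 31.6, 18.4,   # [0.58 0.08 0.42]
```

>>> arm_command(plan=[-4.5,0.4,1.3,0.7,4,2.3,-9,0.8,2.6,1.3,8,4.6,-13.6,1.3,3.9,2,12,7,-18,1.7,5.1,2.6,16,9.2,-22.7,2.1,6.4,3.3,20,11.5,-27.2,2.5,7.7,3.9,24,13.8,-31.8,3,9,4.6,28,16.1,-36.3,3.4,10.3,5.2,31.6,18.4])

```text
time_s: 8.7
tcp_pos: [0.5778, 0.0831, 0.4266]
orientation: [-3.133, 0.003, -1.899]
wrist_force: [1.7, 0.4, -2.7]
width: 0.566
gripper_force: 62.5
```

```bash
python3 -c "
from plan import *
B,V,C,_=via(); A=state()['qpos']; print(A.round(2)); frames([A+(V-A)*u for u in np.linspace(0,1,19)[1:10]])"
```

```text
[ 0.14  0.27  0.3   1.59 -0.   -1.1 ]
-2.3, -3.6, 2.8, 6.1, 0.6, 1.5,   # [0.619 0.093 0.399]
-4.8, -6.9, 5.2, 12.2, 0.6, 3.3,   # [0.659 0.106 0.375]
-7.3, -9.7, 7.2, 18.3, -0.0, 5.4,   # [0.694 0.121 0.355]
-10.0, -12.1, 8.8, 24.2, -1.3, 7.8,   # [0.725 0.138 0.34 ]
-12.6, -14.0, 9.9, 30.1, -3.1, 10.5,   # [0.752 0.157 0.329]
-15.1, -15.4, 10.7, 35.7, -5.6, 13.4,   # [0.774 0.176 0.322]
-17.4, -16.3, 11.1, 41.1, -8.6, 16.6,   # [0.789 0.195 0.318]
-19.5, -16.7, 11.1, 46.1, -12.1, 20.1,   # [0.8   0.214 0.317]
-21.3, -16.5, 10.9, 50.8, -16.2, 23.8,   # [0.804 0.232 0.32 ]
```

>>> arm_command(plan=[-2.3,-3.6,2.8,6,0.6,1.5,-4.8,-6.9,5.2,12,0.6,3.3,-7.3,-9.7,7.2,18,0,5.4,-10,-12,8.8,24,-1.3,7.8,-12.6,-14,9.9,30,-3,10.5,-15,-15.4,10.7,35.7,-5.6,13.4,-17.4,-16.3,11,41,-8.6,16.6,-19.5,-16.7,11,46,-12,20])

```text
time_s: 9.5
tcp_pos: [0.7994, 0.2134, 0.3156]
orientation: [-2.363, 0.329, -2.137]
wrist_force: [0.5, 0.3, -2.9]
width: 0.567
gripper_force: 62.6
```

```bash
python3 -c "
from plan import *
B,V,C,_=via(); A=state()['qpos']; print(A.round(2),V.round(2)); frames([A+(V-A)*u for u in np.linspace(0,1,12)[1:]])"
```

```text
[ 0.44  0.26 -0.28  0.33 -0.49 -0.61] [ 0.82  0.23 -1.01 -1.24 -1.12  0.  ]
-1.6, 0.5, -0.1, 4.2, -2.8, 4.2,   # [0.804 0.229 0.318]
-2.9, 1.1, -0.7, 8.0, -5.8, 8.7,   # [0.803 0.244 0.322]
-3.8, 1.7, -1.8, 11.6, -9.0, 13.5,   # [0.798 0.257 0.328]
-4.4, 2.3, -3.2, 14.7, -12.3, 18.6,   # [0.788 0.267 0.336]
-4.5, 2.8, -4.9, 17.5, -15.8, 24.0,   # [0.773 0.275 0.345]
-4.3, 3.4, -7.0, 19.9, -19.3, 29.8,   # [0.755 0.279 0.354]
-3.6, 3.8, -9.2, 22.0, -22.8, 35.7,   # [0.733 0.281 0.364]
-2.4, 4.3, -11.6, 23.6, -26.3, 42.0,   # [0.708 0.278 0.373]
-0.9, 4.6, -14.1, 24.8, -29.7, 48.4,   # [0.681 0.273 0.383]
1.1, 4.9, -16.7, 25.7, -33.1, 55.1,   # [0.651 0.263 0.392]
3.5, 5.1, -19.2, 26.1, -36.3, 62.0,   # [0.62 0.25 0.4 ]
```

>>> arm_command(plan=[-1.6,0.5,-0.1,4.2,-2.8,4.2,-2.9,1.1,-0.7,8,-5.8,8.7,-3.8,1.7,-1.8,11.6,-9,13.5,-4.4,2.3,-3.2,14.7,-12.3,18.6,-4.5,2.8,-4.9,17.5,-15.8,24,-4.3,3.4,-7,19.9,-19.3,29.8,-3.6,3.8,-9.2,22,-22.8,35.7,-2.4,4.3,-11.6,23.6,-26.3,42])

```text
time_s: 10.3
tcp_pos: [0.707, 0.2773, 0.374]
orientation: [-1.952, 1.19, -2.17]
wrist_force: [0.1, 0.7, -3.4]
width: 0.566
gripper_force: 62.7
```

```bash
python3 -c "
from plan import *
B,V,C,_=via(); A=state()['qpos']; print(A.round(2),V.round(2)); frames([A+(V-A)*u for u in np.linspace(0,1,5)[1:]]+[V+(C-V)*u for u in(.25,.5,.75,1)])"
```

```text
[ 0.72  0.23 -0.81 -0.8  -0.94 -0.16] [ 0.82  0.23 -1.01 -1.24 -1.12  0.  ]
-0.2, -0.9, -1.9, 1.3, -2.0, 4.9,   # [0.687 0.274 0.381]
-0.1, -2.1, -3.9, 2.6, -3.9, 10.0,   # [0.666 0.268 0.388]
-0.0, -3.4, -6.0, 3.6, -5.7, 15.2,   # [0.643 0.26  0.394]
0.3, -5.0, -8.1, 4.6, -7.3, 20.6,   # [0.62 0.25 0.4 ]
3.6, -2.5, -8.7, 6.0, -7.0, 20.7,   # [0.612 0.263 0.361]
7.3, -0.5, -9.6, 7.5, -6.8, 20.8,   # [0.599 0.273 0.321]
11.2, 1.2, -10.7, 8.9, -6.5, 20.9,   # [0.583 0.28  0.281]
15.3, 2.4, -12.1, 10.3, -6.3, 20.9,   # [0.563 0.281 0.24 ]
```

>>> arm_command(plan=[-0.2,-0.9,-1.9,1.3,-2,4.9,-0.1,-2.1,-3.9,2.6,-3.9,10,0,-3.4,-6,3.6,-5.7,15.2,0.3,-5,-8.1,4.6,-7.3,20.6,3.6,-2.5,-8.7,6,-7,20.7,7.3,-0.5,-9.6,7.5,-6.8,20.8,10,0.7,-10.4,8.5,-6.6,20.9,10,0.7,-10.4,8.5,-6.6,20.9])

```text
time_s: 11.1
tcp_pos: [0.5874, 0.2778, 0.2885]
orientation: [-1.976, 1.559, -2.343]
wrist_force: [0.7, -0.4, -2.2]
width: 0.563
gripper_force: 62.9
```

Run:
```python
from plan import *
go([.563,.2815,.22],UP(-.4)); s=state()
print(Ro.from_euler("xyz",s["orientation"]).as_matrix().round(3))
a=capture("top")["frame"][130:330,100:420];b=capture("side")["frame"][60:300,130:450]
cv2.imwrite("pics/pre.png",cv2.resize(np.hstack([a[:200],b[:200]]),None,fx=1.25,fy=1.25,interpolation=3))
cv2.imwrite("pics/pre.png",np.vstack([cv2.resize(a[:150,30:],(580,300)),cv2.resize(b[:150,30:],(580,300))]))
```

```text
t 11.1 tcp [0.5874 0.2778 0.2885] F [ 0.7 -0.4 -2.2] w 0.563 62.9
q [0.925, 0.54, -1.004, -1.526, -1.291, 0.006]
delta [6.86, -0.45, -2.38] [1.9, -0.3, 0.6]
[[-0.008  0.358  0.934]
 [-0.009  0.934 -0.358]
 [-1.    -0.011 -0.005]]
```

View pics/pre.png

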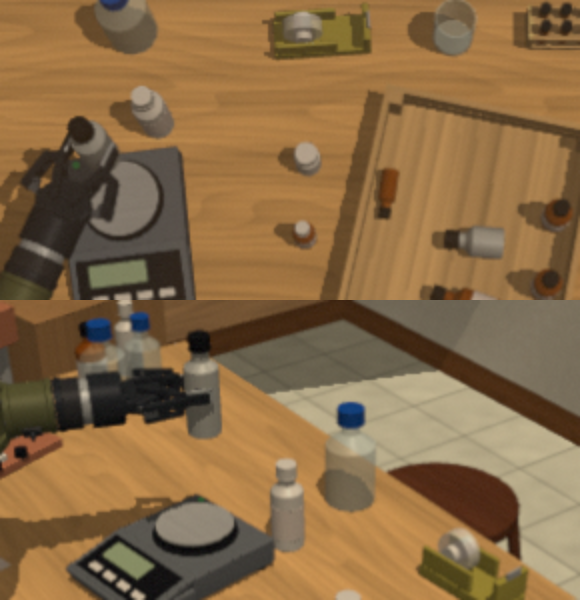

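The flask hangs upright, cap up (side crop: cap (200,337), base (204,436)), above and behind the pan; all other bottles are unmoved. Measuring its base height and offset from the TCP.

Run:
```python
from h import *
st=state();R=Ro.from_euler("xyz",st["orientation"]);g=st["tcp_pos"]-.002*R.as_matrix()[:,2]
ax=-R.as_matrix()[:,0]
c=capture("top");s=capture("side")
h=cv2.cvtColor(s["frame"],cv2.COLOR_BGR2HSV)
for v in list(range(72,86))+list(range(120,134)): print(v,[int(x) for x in h[v,254:272,2]])
for b in(.06,.065,.07,.075,.08):
    base=g-ax*b; cap=g+ax*(.15-b); cs=s["R"].T@-s["t"]; d=cs-g; d[2]=0; d/=np.linalg.norm(d)
    print(b,"side cap ctr",proj(s,cap).round(1),"cap far edge",proj(s,cap-d*.0155).round(1),"base front",proj(s,base+d*.025).round(1),"top cap",proj(c,cap).round(1))
```

```text
72 [113, 113, 112, 110, 112, 111, 111, 115, 114, 113, 114, 111, 111, 113, 112, 113, 113, 114]
73 [112, 112, 112, 110, 110, 104, 104, 109, 110, 112, 112, 113, 114, 112, 114, 114, 104, 101]
74 [109, 97, 93, 83, 80, 69, 64, 79, 85, 85, 96, 111, 108, 102, 95, 92, 77, 75]
75 [93, 62, 50, 35, 29, 21, 25, 26, 37, 40, 61, 86, 86, 77, 69, 65, 62, 62]
76 [70, 34, 16, 17, 21, 19, 15, 23, 20, 17, 25, 55, 65, 61, 62, 62, 63, 64]
77 [60, 21, 22, 19, 21, 21, 21, 18, 21, 21, 16, 44, 61, 63, 64, 66, 64, 67]
78 [53, 20, 14, 17, 19, 17, 19, 18, 14, 11, 12, 43, 62, 67, 67, 69, 66, 65]
79 [36, 14, 9, 16, 15, 11, 11, 16, 13, 16, 19, 38, 64, 67, 67, 65, 69, 69]
80 [41, 10, 15, 10, 17, 12, 14, 14, 10, 7, 15, 41, 64, 69, 68, 70, 68, 70]
81 [88, 23, 14, 10, 10, 18, 12, 13, 10, 13, 15, 41, 65, 70, 67, 67, 67, 68]
82 [103, 33, 8, 15, 11, 14, 16, 13, 13, 15, 12, 36, 66, 68, 67, 65, 66, 63]
83 [103, 33, 6, 19, 12, 13, 10, 11, 11, 15, 15, 27, 63, 68, 66, 65, 63, 61]
84 [116, 55, 16, 11, 14, 14, 10, 10, 17, 14, 22, 33, 61, 64, 64, 62, 62, 63]
85 [158, 111, 53, 22, 22, 16, 20, 19, 30, 39, 60, 60, 62, 65, 63, 63, 63,
[... 1134 characters left out ...]
79, 181, 178, 180, 184, 189, 191, 189, 189, 187, 187, 183, 185, 186, 186]
133 [178, 173, 173, 179, 178, 180, 178, 181, 182, 184, 190, 189, 189, 186, 186, 186, 186, 188]
0.06 side cap ctr [256.8  73.4] cap far edge [256.7  71.2] base front [260.5 126.9] top cap [166.8 191.4]
0.065 side cap ctr [257.   75.1] cap far edge [256.8  72.9] base front [260.6 128.5] top cap [167.3 192. ]
0.07 side cap ctr [257.1  76.9] cap far edge [256.9  74.6] base front [260.7 130. ] top cap [167.8 192.6]
0.075 side cap ctr [257.2  78.6] cap far edge [257.   76.4] base front [260.8 131.6] top cap [168.3 193.2]
0.08 side cap ctr [257.3  80.3] cap far edge [257.2  78.1] base front [260.9 133.2] top cap [168.8 193.7]
```

>>> arm_command(plan=[2,-0.4,-1.2,1,-0.2,0.3,5,-0.4,-2.4,1.9,-0.3,0.6,8,-0.4,-2.4,1.9,-0.3,0.6,10,-0.4,-2.4,1.9,-0.3,0.6,11.5,-0.4,-2.4,1.9,-0.3,0.6,12.3,-0.4,-2.4,1.9,-0.3,0.6,12.3,-0.4,-2.4,1.9,-0.3,0.6])

```text
time_s: 12.0
tcp_pos: [0.5655, 0.28, 0.1675]
orientation: [1.004, 1.568, 0.599]
wrist_force: [0.8, -0.3, -2.3]
width: 0.573
gripper_force: 62.9
```

Run:
```python
from plan import *
go([.563,.2815,.145],UP(-.4)); s=state()
print(Ro.from_euler("xyz",s["orientation"]).as_matrix().round(3))
a=capture("top")["frame"][190:270,140:240];b=capture("side")["frame"][100:200,200:325]
cv2.imwrite("pics/hov2.png",np.hstack([cv2.resize(a,(375,300),interpolation=3),cv2.resize(b,(375,300),interpolation=3)]))
```

```text
t 12.0 tcp [0.5655 0.28   0.1675] F [ 0.8 -0.3 -2.3] w 0.573 62.9
q [0.969, 0.893, -0.96, -1.861, -1.374, -0.005]
delta [2.25, 0.03, -0.29] [-0.3, 0.1, -0.1]
[[ 0.002  0.394  0.919]
 [ 0.002  0.919 -0.394]
 [-1.     0.002  0.002]]
```

View pics/hov2.png

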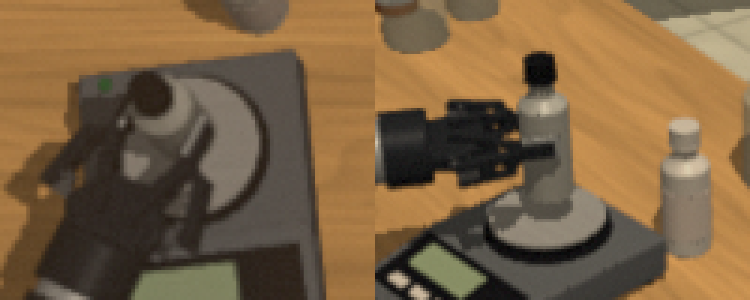

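Run:
```python
from h import *
c=capture("top");s=capture("side")
g=state()["tcp_pos"]-.002*np.array([.92,-.39,0])
for b in(.065,.07):
    cap=g+[0,0,.15-b]; base=g-[0,0,b]; d=-s["R"].T@s["t"]-g; d[2]=0; d/=np.linalg.norm(d)
    print(b,proj(c,cap).round(1),"obs 180.3,214 | side cap",proj(s,cap).round(1),"obs 255,119 | basefront",proj(s,base+d*.025).round(1),"obs 257.7,168.3")
print("cap tri",tri(c,(180.3,214),s,(255,119)))
print("top at z.25",onz(c,180.3,214,.25), "side", onz(s,255,119,.25),"side base",onz(s,257.7,168.3,g[2]-.067)-d*.025, "pan",onz(c,190,229,.072),onz(s,257.5,171.5,.072))
```

```text
0.065 [177.  213.2] obs 180.3,214 | side cap [252.1 117.9] obs 255,119 | basefront [256.1 167.5] obs 257.7,168.3
0.07 [177.5 213.7] obs 180.3,214 | side cap [252.2 119.5] obs 255,119 | basefront [256.2 168.9] obs 257.7,168.3
cap tri (array([0.56375057, 0.27034361, 0.25322978]), np.float64(0.005458835928618479))
top at z.25 [0.5620427  0.27218701 0.25      ] side [0.56959756 0.27558596 0.25      ] side base [0.56642969 0.27696528 0.10100801] pan [0.5613792  0.28409215 0.072     ] [0.56717912 0.28115713 0.072     ]
```

Compared per camera, the flask sits about 6 mm to -y of the pan's middle (top: cap (180,214), pan (190,229); side: base (258,168), pan (257.5,171.5)). I shift it and lower.

>>> arm_command(plan=[0,0.25,-0.2,0,0,0,0,0.5,-0.4,0,0,0,0.8,0.5,-0.4,0,0,0,1.4,0.5,-0.4,0,0,0,1.9,0.5,-0.4,0,0,0,2.2,0.5,-0.4,0,0,0,2.2,0.5,-0.4,0,0,0])

```text
time_s: 12.9
tcp_pos: [0.5632, 0.2859, 0.1436]
orientation: [-0.899, 1.569, -1.303]
wrist_force: [0.6, 0.1, -1.8]
width: 0.566
gripper_force: 62.9
```

>>> arm_command(plan=[0.1,0,0,0,0,0,0.2,0,0,0,0,0,0.3,0,0,0,0,0,0.3,0,0,0,0,0])

```text
time_s: 13.3
tcp_pos: [0.5633, 0.2861, 0.1415]
orientation: [0.297, 1.57, -0.107]
wrist_force: [-0.7, 0.1, -2.4]
width: 0.569
gripper_force: 62.9
```

>>> arm_command(plan=[0.1,0,0,0,0,0,0.2,0,0,0,0,0,0.2,0,0,0,0,0])

```text
time_s: 13.6
tcp_pos: [0.5633, 0.2862, 0.1398]
orientation: [0.64, 1.569, 0.236]
wrist_force: [-0.3, -0.4, 2.6]
width: 0.567
gripper_force: 62.8
```

>>> arm_command(plan=[-0.05,0,0,0,0,0,-0.05,0,0,0,0,0])

```text
time_s: 13.8
tcp_pos: [0.5633, 0.2862, 0.1401]
orientation: [0.388, 1.57, -0.015]
wrist_force: [-0.9, -0.8, 0.2]
width: 0.563
gripper_force: 62.9
```

Run:
```python
from plan import *
s=state(); print(s["wrist_force"])
a=capture("top")["frame"][190:270,140:240];b=capture("side")["frame"][100:200,200:325]
cv2.imwrite("pics/set.png",np.hstack([cv2.resize(a,(400,320),interpolation=3),cv2.resize(b,(400,320),interpolation=3)]))
```

```text
[-0.89261198 -0.7772405   0.24409421]
```

View pics/set.png

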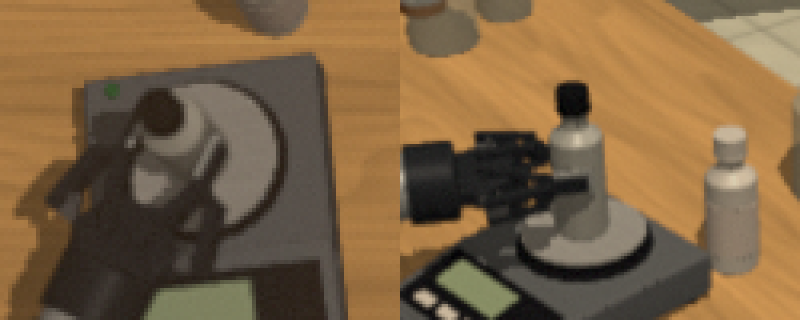

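Run:
```python
from h import *
c=capture("top");s=capture("side")
h=cv2.cvtColor(s["frame"],cv2.COLOR_BGR2HSV)
print("side V cols 250-264, rows 168-186")
for v in range(168,188): print(v,h[v,234:286:2,2].tolist())
t=c["frame"][212:232,172:196].max(2)
print("top cap dark"); m=(t<45).astype(np.uint8)
print(m)
print("capTop",onz(c,180.0,217.5,.222), "side cap",onz(s,253.6,127.5,.222))
print("model pan proj", proj(s,[.563,.2815,.072]),proj(c,[.563,.2815,.072]))
```

```text
side V cols 250-264, rows 168-186
168 [27, 36, 57, 127, 150, 147, 150, 89, 71, 79, 103, 109, 109, 106, 104, 103, 144, 147, 149, 146, 145, 126, 140, 183, 194, 192]
169 [42, 51, 75, 149, 150, 147, 147, 86, 70, 89, 103, 110, 110, 107, 105, 99, 146, 145, 147, 147, 146, 132, 93, 142, 193, 195]
170 [49, 75, 86, 125, 127, 123, 123, 84, 73, 97, 104, 109, 110, 107, 104, 104, 145, 146, 144, 146, 147, 135, 80, 97, 160, 193]
171 [53, 89, 87, 89, 88, 88, 89, 80, 80, 98, 104, 107, 110, 105, 103, 113, 146, 145, 144, 146, 146, 134, 66, 89, 105, 164]
172 [50, 74, 86, 86, 82, 85, 84, 82, 90, 97, 102, 108, 110, 106, 103, 124, 147, 145, 145, 144, 148, 136, 54, 92, 89, 113]
173 [49, 52, 85, 84, 84, 85, 84, 93, 109, 99, 101, 107, 107, 107, 113, 139, 147, 147, 144, 146, 147, 112, 40, 89, 90, 91]
174 [51, 39, 94, 85, 84, 84, 90, 129, 136, 114, 99, 106, 105, 114, 133, 148, 145, 146, 147, 145, 145, 69, 35, 89, 88, 89]
175 [51, 31, 82, 86, 83, 83, 96, 149, 148, 136, 125, 128, 124, 132, 144, 146, 145, 147, 145, 146, 134, 34, 30, 90, 92, 90]
176 [53, 22, 43, 86, 82, 84, 98, 149, 150, 149, 145, 143, 146, 147, 146
[... 1806 characters left out ...]
1 1 1 1 0 0 0 0 0 0 0 0 0 0 0 0]
 [0 0 0 0 0 0 1 1 1 1 1 0 0 0 0 0 0 0 0 0 0 0 0 0]
 [0 0 0 0 0 0 0 0 0 0 0 0 0 0 0 0 0 0 0 0 0 0 0 0]
 [0 0 0 0 0 0 0 0 0 0 0 0 0 0 0 0 0 0 0 0 0 0 0 0]
 [0 0 0 0 0 0 0 0 0 0 0 0 0 0 0 0 0 0 0 0 0 0 0 0]
 [0 0 0 0 0 0 0 0 0 0 0 0 0 0 0 0 0 0 0 0 0 0 0 0]
 [0 0 1 0 0 0 0 0 0 0 0 0 0 0 0 0 0 0 0 0 0 0 0 1]
 [1 0 0 0 0 0 0 0 0 0 0 0 0 0 0 0 0 0 0 0 0 0 0 1]
 [1 0 0 0 0 0 0 0 0 0 0 0 0 0 0 0 0 0 0 0 0 0 1 0]
 [1 0 0 0 0 0 0 0 0 0 0 0 0 0 0 0 0 0 0 0 0 0 1 0]
 [0 0 0 0 0 0 0 0 0 0 0 0 0 0 0 0 0 0 0 0 0 0 0 0]]
capTop [0.55909088 0.27955576 0.222     ] side cap [0.56561082 0.2806449  0.222     ]
model pan proj [256.25511351 171.87664101] [190.85406738 228.50843931]
```

The flask rests on the pan, off-centre by only a few mm at most, with wrist force near zero. Releasing softly.

>>> arm_command(plan=[0,0,0,0,0,0,0,0,0,0,0,0], squeeze=20)

```text
time_s: 14.2
tcp_pos: [0.5633, 0.2862, 0.14]
orientation: [0.303, 1.57, -0.101]
wrist_force: [0.2, -0.9, 0.7]
width: 0.563
gripper_force: 62.9
```

>>> arm_command(plan=[0,0,0,0,0,0,0,0,0,0,0,0,0,0,0,0,0,0,0,0,0,0,0,0,0,0,0,0,0,0,0,0,0,0,0,0,0,0,0,0,0,0], fingers=-1)

```text
time_s: 14.9
tcp_pos: [0.5633, 0.2861, 0.14]
orientation: [0.216, 1.57, -0.187]
wrist_force: [-0.3, 0.1, -1.0]
width: 1.001
gripper_force: 0.0
```

Run:
```python
from plan import *
s=state(); print(s["wrist_force"],s["qpos"].round(3),s["width"])
q0=s["qpos"]; z=Ro.from_euler("xyz",s["orientation"])
for d in(.03,.06,.09,.12):
    for up in(0,.05,.1):
        q,e=ik(s["tcp_pos"]-z.apply([up,0,d]),z,q0); print(d,up,q.round(2),round(e,4))
c=capture("side")["frame"]; cv2.imwrite("pics/rel.png",cv2.resize(c[100:200,200:325],None,fx=4,fy=4,interpolation=3))
h=cv2.cvtColor(c,cv2.COLOR_BGR2HSV)[...,2]
print(h[170:186,256].tolist(),h[165,240:280].tolist(),h[140,240:280].tolist(),h[118:130,254].tolist())
```

```text
[-0.33606967  0.14902432 -0.95220992] [ 0.98   0.964 -0.931 -1.901 -1.384 -0.006] 1.0008479649902204
0.03 0 [ 1.03  0.97 -0.95 -1.93 -1.42 -0.01] 0.0052
0.03 0.05 [ 1.03  0.83 -0.99 -1.83 -1.42 -0.01] 0.0052
0.03 0.1 [ 1.03  0.69 -1.01 -1.71 -1.42 -0.01] 0.0053
0.06 0 [ 1.08  0.98 -0.99 -1.98 -1.42 -0.01] 0.018
0.06 0.05 [ 1.08  0.84 -1.03 -1.88 -1.42 -0.01] 0.018
0.06 0.1 [ 1.07  0.76 -1.03 -1.92 -1.42 -0.13] 0.0171
0.09 0 [ 1.12  1.   -1.02 -2.04 -1.42 -0.02] 0.0309
0.09 0.05 [ 1.12  0.91 -1.03 -2.08 -1.42 -0.14] 0.0299
0.09 0.1 [ 1.11  0.81 -1.03 -2.08 -1.42 -0.24] 0.0279
0.12 0 [ 1.16  1.01 -1.03 -2.08 -1.42 -0.04] 0.043
0.12 0.05 [ 1.15  0.92 -1.03 -2.08 -1.42 -0.13] 0.0404
0.12 0.1 [ 1.15  0.82 -1.03 -2.08 -1.42 -0.23] 0.0394
[75, 75, 75, 82, 93, 123, 144, 147, 147, 148, 149, 144, 114, 61, 16, 7] [27, 21, 23, 19, 47, 102, 108, 79, 73, 83, 91, 97, 100, 91, 90, 76, 77, 85, 111, 110, 108, 107, 107, 102, 107, 142, 150, 147, 147, 147, 147, 147, 152, 164, 173, 183, 192, 196, 195, 195] [181, 191, 193, 194, 196, 198, 194, 146, 126, 127, 127, 124, 125, 132, 135, 141, 147, 155, 165, 169, 162, 157, 165, 178, 178, 177, 176, 175, 178, 179, 179, 177, 179, 180, 183, 184, 187, 188, 190, 190] [178, 172, 172, 177, 183, 192, 177, 61, 13, 17, 20, 20]
```

View pics/rel.png

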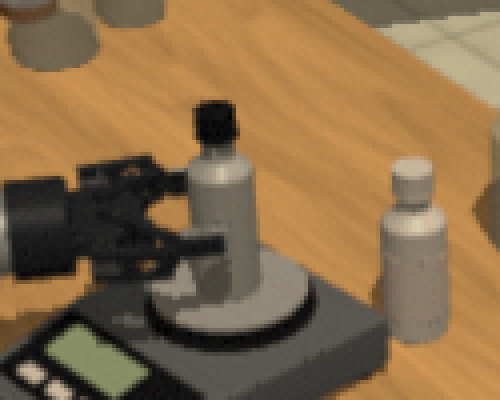

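The flask stands free on the pan between the open fingers (crop: cap (215,122), base (225,300); pan x 150–312). Checking centring in the side view and the straight-up exit.

Run:
```python
from plan import *
s=state(); R=Ro.from_euler("xyz",s["orientation"])
for up in(.05,.1,.15,.18):
    q,e=ik(s["tcp_pos"]+[0,0,up],R,s["qpos"]); print(up,q.round(3),round(e,5))
c=capture("side"); cam=-c["R"].T@c["t"]; d=cam-[.563,.2815,0]; d[2]=0; d/=np.linalg.norm(d)
base=onz(c,256.5,174.9,.0715)-d*.025; pan=onz(c,257,182.6,.0715)-d*.06
print("base",base,"pan",pan,"diff mm",(base-pan)*1000)
# back/left/right pan edges in side, subpixel check
h=cv2.cvtColor(c["frame"],cv2.COLOR_BGR2HSV)
print(h[171,230:242,2].tolist(),h[171,272:284,2].tolist()); print(h[155:166,270].tolist())
```

```text
0.05 [ 0.981  0.83  -0.968 -1.805 -1.385 -0.006] 0.0
0.1 [ 0.981  0.692 -0.99  -1.688 -1.385 -0.006] 0.0
0.15 [ 0.981  0.552 -0.996 -1.554 -1.385 -0.006] 0.0
0.18 [ 0.981  0.47  -0.992 -1.468 -1.385 -0.006] 0.0
base [0.56693306 0.2890048  0.0715    ] pan [0.5629224  0.28219115 0.0715    ] diff mm [4.01065976 6.81365111 0.        ]
[46, 49, 48, 46, 50, 56, 87, 97, 143, 148, 149, 150] [144, 144, 147, 148, 135, 52, 67, 87, 90, 94, 106, 141]
[[16, 151, 193], [16, 153, 190], [16, 152, 191], [16, 149, 194], [16, 151, 192], [16, 151, 193], [16, 153, 195], [16, 147, 194], [15, 105, 175], [18, 50, 152], [19, 42, 146]]
```

The apparent 8 mm offset comes from the pan's 4 mm bright side wall at its front edge. Allowing for that, the flask is centred within a few mm. Leaving straight up.

>>> arm_command(plan=[-1,0,0,0,0,0,-3,0,0,0,0,0,-6,0,0,0,0,0,-9,0,0,0,0,0,-12,0,0,0,0,0,-15,0,0,0,0,0,-18,0,0,0,0,0,-18,0,0,0,0,0])

```text
time_s: 15.8
tcp_pos: [0.5632, 0.2863, 0.3249]
orientation: [1.254, 1.562, 0.85]
wrist_force: [-0.2, -0.4, 0.4]
width: 1.003
gripper_force: 0.0
```

>>> arm_command(plan=[-3,0,1,0,0,0,-6,0,3,0,0,0,-8,0,6,0,0,0,-8,0,8,0,0,0,-8,0,8,0,0,0,-8,0,8,0,0,0])

```text
time_s: 16.4
tcp_pos: [0.6362, 0.254, 0.3995]
orientation: [-0.816, 1.57, -1.221]
wrist_force: [-0.3, -0.1, 0.1]
width: 0.999
gripper_force: 0.0
```

Run:
```python
from h import *
s=state(); print(s["tcp_pos"],s["wrist_force"],s["dq"].round(3))
c=capture("top");d=capture("side")
def m(cc,box,lo,hi):
    x0,y0,x1,y1=box; h=cv2.cvtColor(cc["frame"][y0:y1,x0:x1],cv2.COLOR_BGR2HSV)
    return [(np.round(cv2.minEnclosingCircle(k)[0],1)+[x0,y0],cv2.contourArea(k),cv2.boundingRect(k)) for k in cv2.findContours(cv2.inRange(h,lo,hi),0,2)[0] if cv2.contourArea(k)>15]
print("side dark cap",m(d,(240,110,275,150),(0,0,0),(180,255,45)))
print("side jar/amber/white/standers unchanged:")
a=cv2.imread("pics/side0.png"); b=d["frame"]; df=cv2.absdiff(a,b).max(2)
for n,(x0,y0,x1,y1) in dict(white=(294,140,314,186),jar=(325,205,343,232),mid=(288,218,306,244),c1=(350,305,373,333),c2=(394,290,416,315),short=(338,272,378,312),amber=(304,284,336,328),vial=(330,242,362,262)).items(): print(n,df[y0:y1,x0:x1].mean().round(1),(df[y0:y1,x0:x1]>50).sum())
print("proj expected cap",proj(d,[.563,.2845,.222]))
```

```text
[0.63620654 0.25401365 0.39945389] [-0.29018441 -0.14325041  0.05943334] [ 0.018  0.009 -0.008 -0.    -0.     0.   ]
side dark cap [(array([253.5, 130.5]), 72.5, (9, 16, 10, 11))]
side jar/amber/white/standers unchanged:
white 2.3 0
jar 2.3 0
mid 2.4 0
c1 3.1 0
c2 14.8 69
short 4.5 33
amber 2.9 0
vial 2.9 0
proj expected cap [252.14902787 127.2415034 ]
```

```bash
python3 -c "
from rig import *
print(job_done())"
```

```text
the job is handed in; nothing more can be done
None
```

The long aluminium flask is standing upright, cap up, on the balance pan, centred to within a few mm by my camera estimate. It was set down at about 5 N. The other bottles and the jar appear unmoved in the side view, and the job was handed in at about 16.5 s.

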